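# Follow the orange-capped tube on the coasting carousel

### The job

The bead samples must be kept turning while one of them is checked: gently push one of the carousel's blue posts with the closed gripper so that the carousel spins freely at about one turn in five seconds (never quicker than a turn in three), and let go without touching any tube. Then follow the orange-capped tube as it travels round, keeping the closed fingertips straight over its cap, about 4 cm above it, for at least five seconds without touching the carousel and while it still turns on its own (quicker than a turn in twenty seconds). Afterwards move clear and finish once the carousel has come to rest, leaving the bottle, the yellow tube block and the orange gel box where they stand.

Things in the scene. Friction and masses are not known exactly. Their poses are not given: they have to be found in the camera images.
- stand: grey foot of the tube carousel, fixed to the bench, 190 mm across, 46 mm high; origin on the bench at the vertical turning axis. It carries the turning disc (white, 300 mm across, top 62 mm above the bench; steel hub 60 mm across, up to 88 mm) with six capped tubes every 60 degrees at radius 100 mm and three blue posts every 120 degrees at radius 135 mm, each midway between two tubes
- carousel (a joint): angle of the disc about the vertical axis, rad, growing counter-clockwise seen from above; no stops, it may pass any number of turns. Low-friction bearing: nominal inertia of all that turns 0.0115 kg m2 (may differ by a third), constant friction torque 0.0007 N m and viscous friction 0.0004 N m s/rad: pushed to 1.2 rad/s it coasts for some 12 to 19 s
- post_a (a point): centre of the top of a blue drive post: 16 mm diameter, rising 63 mm above the disc, its top 125 mm above the bench, 135 mm from the turning axis, 30 degrees counter-clockwise of the orange-capped tube
- post_b (a point): the same for the post 150 degrees counter-clockwise of the orange-capped tube
- post_c (a point): the same for the post 270 degrees counter-clockwise of the orange-capped tube
- orange_cap (a point): centre of the top of the orange cap: cap 36 mm across and 23 mm high, its top 130 mm above the bench, 100 mm from the turning axis; z points up
- orange_tube: the amber tube (30 mm diameter) with the orange cap, clamped in the disc; origin on the turning axis at the disc's underside, its x axis points to the tube
- white_tubes: the five other tubes, clear with white caps, same size as the orange one, clamped in the disc at the other 60-degree places; origin on the turning axis at the disc's underside
- bottle: loose round green reagent bottle with white cap, 72 mm diameter, 150 mm high, bystander; origin at the centre of its underside
- tube_block: loose yellow block with small tubes, 80 x 130 mm and 60 mm high, bystander; origin at the centre of its underside
- gel_box: loose orange open gel box, 160 x 120 mm and 60 mm high, bystander; origin at the centre of its underside

How it is judged (in metres and radians):
On the way, in this order (a step that is already met when the one before it is completed fails the run):
1. the carousel turns freely faster than 0.5 rad/s, the robot no longer touching it ((velocity of joint carousel above 0.5 rad/s or velocity of joint carousel below -0.5 rad/s) and contact force between each of the fingers, the arm and stand below 0.05 N), for 0.3 s.
2. the tool stays over the orange cap of the freely turning carousel (TCP within 22 mm of the cap's centre sideways and 35 to 90 mm above its top, carousel above 0.3 rad/s, untouched) for 5 s (horizontal distance between the grasp point and orange_cap below 0.022 m and z of the grasp point in the frame of orange_cap between 0.035 and 0.09 m and (velocity of joint carousel above 0.3 rad/s or velocity of joint carousel below -0.3 rad/s) and contact force between each of the fingers, the arm and stand below 0.05 N), for 5 s.
At the end, for the whole second after the job is handed in: the carousel is at rest (below 0.03 rad/s) and untouched, the TCP is more than 90 mm from the orange cap, and bottle, tube block and gel box stand upright within 20 mm of where they were (not (velocity of joint carousel above 0.03 rad/s or velocity of joint carousel below -0.03 rad/s) and contact force between each of the fingers, the arm and stand below 0.05 N and distance between the grasp point and orange_cap above 0.09 m and distance of each of bottle, tube_block, gel_box from where it was at the start of the episode below 0.02 m and angle between each of bottle, tube_block, gel_box's own z axis and vertical below 0.15 rad).
It fails at once if the carousel spun faster than 2.1 rad/s (a turn in 3 s) (velocity of joint carousel above 2.1 rad/s or velocity of joint carousel below -2.1 rad/s).
It fails at once if the robot touched a tube (contact force between any of the fingers, the arm and orange_tube above 0.5 N or contact force between any of the fingers, the arm and white_tubes above 0.5 N).
It fails at once if the carousel struck or pressed with more than 30 N (contact force between any of the fingers, the arm and stand above 30 N).
It fails at once if a bystander shifted by more than 30 mm or tipped (distance of any of bottle, tube_block, gel_box from where it was at the start of the episode above 0.03 m or angle between any of bottle, tube_block, gel_box's own z axis and vertical above 0.3 rad).
It also fails if it takes over 72 s, if anything falls off the work surface, if the arm or the gripper's body presses on something with over 40 N, if the wrist force passes 120 N, or if a joint passes its speed limit or range.

### The arm

A 6-joint arm with a two-finger parallel gripper is mounted at the origin on the work surface. World frame = base frame: x ahead of the robot, y to its left, z up, the work surface at z = 0. Lengths are in m, angles in degrees, forces in N, time in s.
With the tool pointing down it reaches from about 0.375 to 0.9 m from the base axis. Payload 3.1 kg.
Tool frame: the origin (TCP) lies between the finger pads, 19 mm behind the fingertips; this is the grasp point; z points along the fingers, y is the line along which they close (so a half turn about z gives the same grasp; the last joint's range is limited). The gripper opens to 87 mm and grips with 3 to 60 N. Pads are 19 mm wide; open, the fingers measure 117 mm over their backs; the gripper's body (75 mm by 190 mm) begins 51 mm behind the grasp point.
Start: joints at [-80.988, 30.224, 82.088, -0, 67.689, -10.227], TCP at [0.206, -0.59, 0.241] pointing down, gripper open.
Joint ranges: [-176.69, 176.69], [-43.24, 126.21], [12.49, 139.97], [-82, 262], [0, 151.66], [-163.58, 163.58]. Speed limits (degrees/s): [159.86, 159.86, 180, 180, 180, 180].

### API

Orientations are given as a 3x3 rotation matrix whose columns are the frame's x, y, z axes.
In Python, from rig import read_state, capture, hand_in, trace, landmark_of gives the robot as it stands.
- The arm moves only by the shell command python3 -m jog 'ROWS'. ROWS is JSON, a list of rows, each an object of numbers: "tx", "ty", "tz": the shift along the tool's x, y, z in cm; "roll": the turn about the tool's z in rad; "jaw": the opening, from 0 (shut) to 1 (fully open). A call has 1 to 8 rows; each row shifts and turns the commanded pose from where the row before left it, along the tool's axes as they then stand; what a row does not reach is not made up. A row lasts 1/10 s, in which the tool goes at most 50 mm and 8.59 degrees, less where a joint would pass 70% of its speed; a pose out of reach is approached as far as the arm can. A call with a gripper value outside its range is refused whole. The fingers move at their own pace and stop on an object; the grip force is fixed at half the most. Time passes only in rows, so rows that do not move let the fingers close. It gives the time, the measured TCP pose, the force, the opening and the grip force at its end, in the units of the state.
- read_state(): the state, without advancing time (a new reading comes with each control period).
- capture(name): name is "side" or "top" or "wrist"; returns a dict with "img" (420x560x3 uint8, red, green, blue), "vertical_fov" (degrees; the focal length in pixels is half the picture's height over the tangent of half this angle, whatever the lens; pixels are square), "cx", "cy" (the principal point, pixels), "cam_to_world" (4x4, takes a point from camera to world coordinates); the wrist camera has in their place "tool_from_camera" (4x4, takes a point from camera to tool coordinates, whose origin is the TCP and whose axes are the flange's). Camera axes: x right, y up, looking along -z (the intrinsics and any distortion apply to the point x, -y, -z); pixel columns grow to the right and rows downward; lengths in m; the calibration is good to about 2 mm. A picture is of the moment at which its call begins: read the wrist's pose just before it. There is no depth.
- hand_in(): hands the job in; it is judged then, once.
Trained networks look in the newest picture that a camera, given by its name, has taken for a name from the list of things; names that differ only in an ending like _2 or _b are one class to them, and where a whole thing is asked for, a point or a joint stands for the part that bears it (a point fixed in the world has none). Each returns a list of dicts, best first, with "p" (0 to 1); they miss things now and then, are a little off and sometimes report something else, mostly with a low value. They report only what shows in the picture. A call takes as long as a camera call.
- trace(camera, thing): "pixels" (420x560 bool, what is visible of it) and "bbox" ([left, top, width, height] in pixels, round what is visible of it).
- landmark_of(camera, thing): "point" ([row, column] in pixels: a listed point, or the origin of a listed thing).
The state is a dict: "time_s": time; "joint_positions": joint angles; "qvel": joint speeds; "tau": joint torques, N m; "position": TCP position; "tcp_rot": TCP orientation; "force": force on the tool from outside, world axes, zero at the start; "moment": the same for the moment, N m; "opening": opening from 0.0 (shut) to 1.0 (fully open); "grasp_force": force on a finger pad.
Only numpy, scipy, OpenCV 4.12 (cv2) and the standard library are available. Lean on these libraries where they do the work, as an engineer would, in place of code of your own. Each camera call takes 0.05 s, during which the arm holds its last target. There are 200 camera calls.

## Working session

There is one attempt and no reset: what is moved stays moved. The work goes in short steps, Python scripts to look and compute and a shell command to move; the robot and the scene stay as the last step left them, time stands still between calls to the robot, and variables do not carry over. Pictures are saved under pics/ and viewed, at most 10 in all, crops included, and the job is handed in when it is done.

```bash
ls; mkdir -p pics
python3 - <<'E'
from rig import *
import cv2,numpy as np,json
s=read_state();print(s)
for c in("side","top"):
    d=capture(c);cv2.imwrite(f"pics/{c}0.png",d["img"][:,:,::-1])
    print(c,{k:(v.tolist() if hasattr(v,'tolist') else v) for k,v in d.items() if k!="img"})
    for t in("stand","orange_cap","post_a","bottle","tube_block","gel_box"):
        print(t,[(np.round(x["point"],1).tolist(),round(x["p"],2)) for x in landmark_of(c,t)])
E
```

```text
pics
{'time_s': 0.0, 'joint_positions': array([-8.09872274e+01,  3.02805203e+01,  8.21549597e+01, -6.63619942e-04,
        6.76881125e+01, -1.02266035e+01]), 'qvel': array([-0.01899808,  0.12126027,  0.00037985, -0.03220998, -0.00154206,
        0.03405069]), 'tau': array([-1.58761336e-04, -4.40043318e+01, -1.76593477e+01,  6.31477637e-02,
        5.81213215e-02, -1.64295739e-04]), 'position': array([ 0.20587163, -0.58940415,  0.24026283]), 'tcp_rot': array([[ 9.44148748e-01,  3.29519377e-01, -3.48501659e-04],
       [ 3.29519351e-01, -9.44146422e-01,  2.12878258e-03],
       [ 3.72438515e-04, -2.12472545e-03, -9.99997673e-01]]), 'force': array([-0.18401338, -0.09826403, -0.02333228]), 'moment': array([ 0.00231988,  0.04163659, -0.00277418]), 'grasp_force': 0.0, 'opening': 1.0007879357101022}
side {'vertical_fov': 44.476571837534706, 'cx': 283.22017918385905, 'cy': 198.8082257525879, 'cam_to_world': [[-0.9188823753467349, 0.25347590840799394, -0.302332836678196, 0.07969622764614007], [-0.3945140577264604, -0.5975563780300092, 0.6980580443858948, 1.0825766154164667], [-0.0037200179227
[... 348 characters left out ...]
63), ([339.3, 270.3], 0.61)]
gel_box [([329.0, 190.6], 0.63)]
top {'vertical_fov': 49.47830120770583, 'cx': 284.5013669895134, 'cy': 215.56803562319266, 'cam_to_world': [[-0.10353056312187521, 0.9710853937663325, -0.2151152726176233, 0.2092049688650083], [-0.9946077802297452, -0.10239715754558389, 0.01643732438822459, 0.025462239981438668], [-0.006065146834683972, 0.2156570892418606, 0.9764503232902337, 1.5304837636547326], [0.0, 0.0, 0.0, 1.0]]}
stand [([206.2, 301.8], 0.58)]
orange_cap [([267.8, 167.4], 0.74), ([231.6, 298.9], 0.51), ([228.3, 402.2], 0.48)]
post_a [([169.2, 324.6], 0.87), ([192.8, 261.5], 0.58)]
bottle [([268.1, 168.3], 0.75)]
tube_block []
gel_box [([210.7, 147.4], 0.94)]
```

View pics/side0.png

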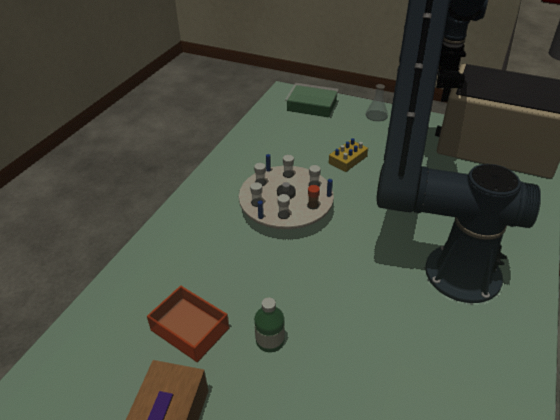

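View pics/top0.png

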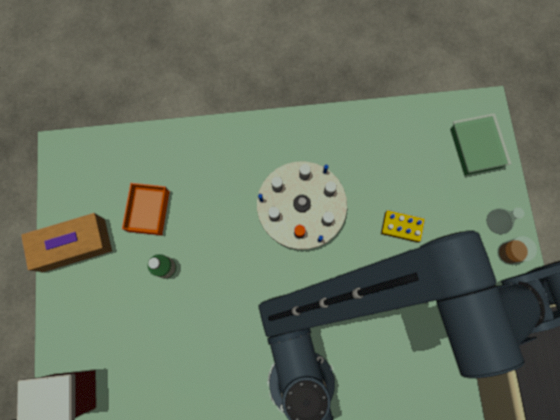

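The side view shows the carousel at about (287,195) and the orange cap at (314,190). In the top view the disc is centred near (302,205), the cap is at (300,231) and the posts are at (321,239), (325,169) and (261,197). The bystanders are well clear. Next I fit the carousel pose.

```bash
cat > h.py <<'E'
import numpy as np,cv2,time
from scipy.optimize import least_squares
from rig import *
PO=dict(cap=(.1,0,.13),a=(.135,30,.125),b=(.135,150,.125),c=(.135,270,.125))
def proj(d,P):
    M=np.linalg.inv(d["cam_to_world"]);p=M[:3,:3]@P+M[:3,3]
    f=210/np.tan(np.radians(d["vertical_fov"]/2))
    return np.array([d["cx"]+f*p[0]/-p[2], d["cy"]-f*p[1]/-p[2]])
def pt(q,k):
    r,o,z=PO[k];a=q[2]+np.radians(o);return np.array([q[0]+r*np.cos(a),q[1]+r*np.sin(a),z])
def ground(d,u,v,z):
    f=210/np.tan(np.radians(d["vertical_fov"]/2));T=np.array(d["cam_to_world"])
    w=T[:3,:3]@np.array([(u-d["cx"])/f,-(v-d["cy"])/f,-1]);return T[:3,3]+w*(z-T[2,3])/w[2]
E
python3 - <<'E'
from h import *
obs={}
for c in("top","side"):
    d=capture(c);hsv=cv2.cvtColor(d["img"],cv2.COLOR_RGB2HSV)
    x0,y0,x1,y1=(250,155,352,255) if c=="top" else (230,145,342,235)
    m=np.zeros(hsv.shape[:2],np.uint8);m[y0:y1,x0:x1]=1
    for n,lo,hi in(("blue",(100,110,20),(130,255,255)),("orange",(0,150,80),(15,255,255))):
        k=cv2.inRange(hsv,lo,hi)*m
        N,L,S,C=cv2.connectedComponentsWithStats(k)
        print(c,n,[(C[i].round(1).tolist(),S[i].tolist()) for i in range(1,N) if S[i,4]>3])
    print([(np.round(x["point"][::-1],1),round(x["p"],2)) for x in landmark_of(c,"post_a")])
    if c=="top":
        D=d
        print("block",ground(d,403,226,.06),"box",ground(d,146,209,.06),"bottle",ground(d,154,263,.15), "hub",ground(d,302,203,.088))
        print("cap",ground(d,300,231,.13),"a",ground(d,321,238,.125),"b",ground(d,326,167,.125),"c",ground(d,260.5,196,.125))
    p=trace(c,"orange_cap");print([(x["bbox"],x["p"]) for x in p])
    cv2.imwrite(f"pics/z{c}.png",cv2.resize(d["img"][y0-5:y1+5,x0-5:x1+5,::-1],None,fx=5,fy=5,interpolation=cv2.INTER_CUBIC))
E
```

```text
top blue [([325.2, 168.0], [324, 165, 4, 8, 24]), ([260.0, 196.7], [258, 194, 5, 7, 19]), ([320.3, 238.1], [319, 236, 4, 5, 16])]
top orange [([299.4, 230.3], [295, 225, 10, 11, 94])]
[(array([321.5, 236.3]), 0.79), (array([327.3, 168. ]), 0.68), (array([259.7, 192. ]), 0.65)]
block [ 0.45748944 -0.38248603  0.06      ] box [0.60361361 0.45585273 0.06      ] bottle [0.40813999 0.4117404  0.15      ] hub [ 0.56274569 -0.05990534  0.088     ]
cap [ 0.46357018 -0.0411396   0.13      ] a [ 0.43553333 -0.10412017  0.125     ] b [ 0.66468629 -0.14825079  0.125     ] c [0.59043931 0.07131793 0.125     ]
[([294.1, 222.9, 10.5, 16.7], 0.64)]
side blue [([336.5, 151.5], [336, 149, 2, 6, 12]), ([267.4, 158.8], [266, 154, 4, 12, 23]), ([267.7, 168.2], [267, 167, 3, 3, 6]), ([329.1, 186.2], [328, 179, 4, 17, 38]), ([259.7, 202.3], [258, 200, 5, 5, 18]), ([259.4, 212.9], [259, 207, 3, 11, 16])]
side orange [([313.2, 188.4], [308, 185, 11, 8, 75])]
[(array([330.4, 179.5]), 0.85), (array([257. , 202.3]), 0.75), (array([264. , 158.5]), 0.65)]
[([309.3, 185.1, 9.4, 23.7], 0.81)]
```

View pics/ztop.png

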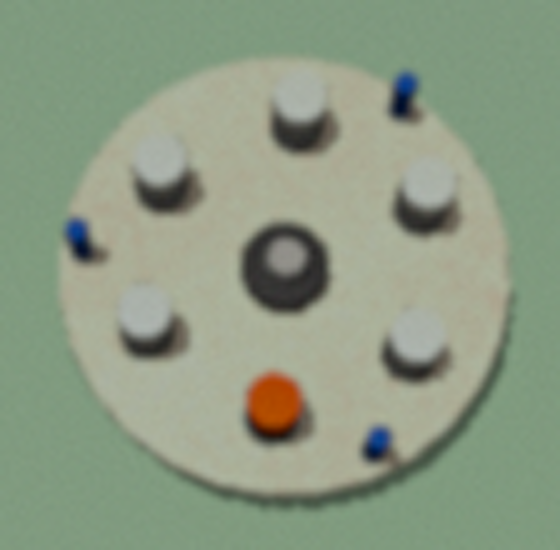

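The crop shows the cap-top centre at about (299.7,230.7) and the post tops at (320.6,237.3), (326.1,166.8) and (260.1,196.2).

Run:
```python
from h import *
T=capture("top");S=capture("side")
ot=dict(cap=(299.6,230.5),a=(320.5,237.3),b=(326,166.8),c=(260,196.2))
os=dict(cap=(313.3,187.5),a=(329.1,181),b=(267.4,155.8),c=(259.7,202.3))
for sets in ([(T,ot)],[(S,os)],[(T,ot),(S,os)]):
    r=least_squares(lambda q:np.concatenate([proj(d,pt(q,k))-o[k] for d,o in sets for k in o]),[.56,-.05,3])
    print(r.x.round(4),r.fun.round(1))
q=r.x
for k in PO: print(k,pt(q,k).round(3),np.degrees(q[2])+PO[k][1])
```

```text
[ 0.5642 -0.0594  2.9477] [-0.  -0.2  0.1  0.4 -0.1 -0.2 -0.  -0.1]
[ 0.5659 -0.058   2.9526] [-0.   1.1  0.4 -0.8 -0.3 -0.5 -0.2 -0. ]
[ 0.5652 -0.0588  2.9497] [-0.2 -0.5 -0.   0.1 -0.4 -0.5 -0.3 -0.3  0.3  1.1  0.8 -0.8  0.2 -0.6
  0.1 -0.2]
cap [ 0.467 -0.04   0.13 ] 169.00546473103827
a [ 0.438 -0.103  0.125] 199.00546473103827
b [ 0.667 -0.147  0.125] 319.0054647310383
c [0.591 0.074 0.125] 439.0054647310383
```

```bash
python3 -m jog '[{"roll":0.112,"jaw":0},{"roll":0.112,"jaw":0},{"roll":0.112,"jaw":0},{"tx":2,"ty":-3.4,"jaw":0},{"tx":2,"ty":-3.4,"jaw":0},{"tx":2,"ty":-3.4,"jaw":0},{"tx":2,"ty":-3.4,"jaw":0},{"tx":2,"ty":-3.4,"jaw":0}]'
```

```text
$[0]: bad value
```

```bash
python3 -m jog '[{"tx":2.5,"ty":-3.7,"jaw":0},{"tx":2.5,"ty":-3.7,"jaw":0},{"tx":2.5,"ty":-3.7,"jaw":0},{"tx":2.5,"ty":-3.7,"jaw":0},{"tx":2.5,"ty":-3.7,"jaw":0},{"tx":2.5,"ty":-3.7,"jaw":0},{"tx":2.5,"ty":-3.7,"jaw":0},{"tx":2.5,"ty":-3.7,"jaw":0}]'; python3 -c "
from rig import *
s=read_state();print(s['joint_positions'],s['tcp_rot'])"
```

```text
[-8.09897652e+01  3.02247808e+01  8.20882485e+01 -3.20053804e-04
  6.76905608e+01 -1.02263803e+01] [[ 9.44165315e-01  3.29472089e-01 -1.49169739e-05]
 [ 3.29472089e-01 -9.44165313e-01  6.10751810e-05]
 [ 6.03847809e-06 -6.25797941e-05 -9.99999998e-01]]$[0]: bad value
```

```bash
python3 -m jog '[{"tx":0,"ty":0,"tz":0,"roll":0.112,"jaw":0.0}]'; python3 -m jog --help | head -20
```

```text
time_s: 1.2
position: [0.206, -0.59, 0.2412]
tcp_rot: [[0.976, 0.219, -0.0], [0.219, -0.976, 0.0], [-0.0, -0.0, -1.0]]
force: [-0.1, 0.4, -0.3]
opening: 0.96
grasp_force: 0.0invalid input: not JSON, or not a number
```

```bash
python3 -m jog '[{"tx":0,"ty":0,"tz":0,"roll":0.112,"jaw":0},{"tx":0,"ty":0,"tz":0,"roll":0.112,"jaw":0},{"tx":2,"ty":-3.4,"tz":0,"roll":0,"jaw":0},{"tx":2,"ty":-3.4,"tz":0,"roll":0,"jaw":0},{"tx":2,"ty":-3.4,"tz":0,"roll":0,"jaw":0},{"tx":2,"ty":-3.4,"tz":0,"roll":0,"jaw":0},{"tx":2,"ty":-3.4,"tz":0,"roll":0,"jaw":0},{"tx":2,"ty":-3.4,"tz":0,"roll":0,"jaw":0}]';  python3 -c "
from rig import *
s=read_state();print(s['joint_positions'],s['tcp_rot'])"
```

```text
time_s: 2.0
position: [0.3267, -0.3848, 0.2414]
tcp_rot: [[1.0, -0.001, 0.0], [-0.001, -1.0, -0.0], [0.0, 0.0, -1.0]]
force: [0.0, 0.0, -0.8]
opening: 0.263
grasp_force: 0.0
[-6.23803651e+01  2.09712438e+01  9.91050759e+01  1.02474129e-02
  5.98924543e+01  2.76490039e+01] [[ 9.99999743e-01 -6.02340575e-04  3.89752898e-04]
 [-6.02180316e-04 -9.99999734e-01 -4.11167320e-04]
 [ 3.90000457e-04  4.10932513e-04 -9.99999840e-01]]
```

```bash
python3 -m jog '[{"tx":2.5,"ty":-3.9,"tz":0,"roll":0,"jaw":0},{"tx":2.5,"ty":-3.9,"tz":0,"roll":0,"jaw":0},{"tx":2.5,"ty":-3.9,"tz":0,"roll":0,"jaw":0},{"tx":2.5,"ty":-3.9,"tz":0,"roll":0,"jaw":0},{"tx":2.5,"ty":-3.9,"tz":0,"roll":0,"jaw":0},{"tx":2.5,"ty":-3.9,"tz":0,"roll":0,"jaw":0},{"tx":2.5,"ty":-3.9,"tz":0,"roll":0,"jaw":0},{"tx":2.5,"ty":-3.9,"tz":0,"roll":0,"jaw":0}]'; python3 -m jog '[{"tx":2.5,"ty":-3.9,"tz":0,"roll":0,"jaw":0},{"tx":2.5,"ty":-3.9,"tz":0,"roll":0,"jaw":0},{"tx":2.5,"ty":-3.9,"tz":0,"roll":0,"jaw":0},{"tx":2.5,"ty":-3.9,"tz":0,"roll":0,"jaw":0},{"tx":0,"ty":0,"tz":3,"roll":0,"jaw":0},{"tx":0,"ty":0,"tz":3,"roll":0,"jaw":0},{"tx":0,"ty":0,"tz":0,"roll":0,"jaw":0}]'
```

```text
time_s: 2.8
position: [0.527, -0.0724, 0.2415]
tcp_rot: [[1.0, -0.0, 0.001], [-0.0, -1.0, -0.0], [0.001, 0.0, -1.0]]
force: [0.8, 0.0, -0.2]
opening: 0.008
grasp_force: 0.0
time_s: 3.5
position: [0.6229, 0.0826, 0.177]
tcp_rot: [[1.0, 0.001, -0.01], [0.001, -1.0, 0.0], [-0.01, -0.0, -1.0]]
force: [-0.3, -0.1, 0.2]
opening: 0.006
grasp_force: 0.0
```

```bash
python3 -m jog '[{"tx":0,"ty":0,"tz":2.5,"roll":0,"jaw":0},{"tx":0,"ty":0,"tz":2.5,"roll":0,"jaw":0},{"tx":0,"ty":0,"tz":1.9,"roll":0,"jaw":0},{"tx":0,"ty":0,"tz":0,"roll":0,"jaw":0},{"tx":0,"ty":0,"tz":0,"roll":0,"jaw":0}]'
python3 - <<'E'
from h import *
d=capture("side");cv2.imwrite("pics/s1.png",cv2.resize(d["img"][130:250,210:370,::-1],None,fx=5,fy=5,interpolation=cv2.INTER_CUBIC))
s=read_state();print(s["position"],s["tcp_rot"].round(3),s["time_s"])
E
```

```text
time_s: 4.0
position: [0.6269, 0.0815, 0.1134]
tcp_rot: [[1.0, -0.001, 0.001], [-0.001, -1.0, -0.0], [0.001, 0.0, -1.0]]
force: [0.7, 0.5, 0.9]
opening: 0.004
grasp_force: 0.0
[0.6273926  0.08155959 0.11401311] [[ 1.    -0.001  0.003]
 [-0.001 -1.    -0.   ]
 [ 0.003  0.    -1.   ]] 4.05
```

View pics/s1.png

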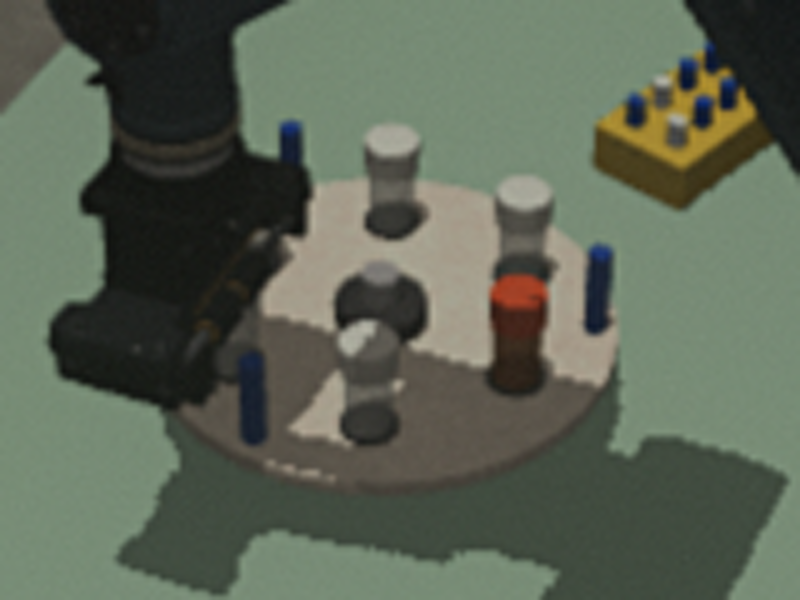

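```bash
python3 -m jog '[{"tx":-0.6,"ty":-0.1,"tz":0.3,"roll":0,"jaw":0},{"tx":-0.6,"ty":0,"tz":0,"roll":0,"jaw":0},{"tx":0,"ty":0,"tz":0,"roll":0,"jaw":0},{"tx":0,"ty":0,"tz":0,"roll":0,"jaw":0}]'
```

```text
time_s: 4.45
position: [0.614, 0.0829, 0.1097]
tcp_rot: [[1.0, -0.0, 0.001], [-0.0, -1.0, -0.0], [0.001, 0.0, -1.0]]
force: [-0.2, 0.6, 0.4]
opening: 0.007
grasp_force: 0.0
```

```bash
python3 -m jog '[{"tx":-0.4,"ty":0,"tz":0,"roll":0,"jaw":0},{"tx":-0.5,"ty":0,"tz":0,"roll":0,"jaw":0},{"tx":-0.7,"ty":0,"tz":0,"roll":0,"jaw":0},{"tx":-0.9,"ty":0,"tz":0,"roll":0,"jaw":0},{"tx":-1.1,"ty":0,"tz":0,"roll":0,"jaw":0},{"tx":-1.3,"ty":0,"tz":0,"roll":0,"jaw":0},{"tx":-1.5,"ty":0,"tz":0,"roll":0,"jaw":0},{"tx":-1.7,"ty":0,"tz":0,"roll":0,"jaw":0}]'; python3 -m jog '[{"tx":-0.7,"ty":-0.8,"tz":0,"roll":0,"jaw":0},{"tx":0,"ty":-2,"tz":0,"roll":0,"jaw":0},{"tx":0,"ty":-3,"tz":-2,"roll":0,"jaw":0},{"tx":0,"ty":-4,"tz":-3,"roll":0,"jaw":0}]'
```

```text
time_s: 5.25
position: [0.5318, 0.0828, 0.1093]
tcp_rot: [[1.0, -0.0, -0.0], [-0.0, -1.0, -0.0], [-0.0, 0.0, -1.0]]
force: [-0.2, 0.5, 0.3]
opening: 0.001
grasp_force: 0.0
time_s: 5.65
position: [0.5247, 0.181, 0.1582]
tcp_rot: [[1.0, -0.003, -0.005], [-0.003, -1.0, -0.001], [-0.005, 0.001, -1.0]]
force: [1.3, 0.3, -0.2]
opening: 0.005
grasp_force: 0.0
```

```bash
cat >> h.py <<'E'
import json,os
C=(.5652,-.0588)
def meas():
    """measure the cap angle in top and side pictures, append to log"""
    out=[]
    for c,b in(("top",(245,150,357,260)),("side",(225,140,347,240))):
        t=read_state()["time_s"];d=capture(c);h=cv2.cvtColor(d["img"],cv2.COLOR_RGB2HSV)
        m=np.zeros(h.shape[:2],np.uint8);m[b[1]:b[3],b[0]:b[2]]=1
        k=cv2.inRange(h,(0,150,80),(15,255,255))*m
        v,u=np.nonzero(k)
        if len(u)<45: print(c,t,"few",len(u));continue
        g=ground(d,u.mean(),v.mean(),.127)-np.array([*C,0])
        a=np.arctan2(g[1],g[0]);print(c,t,round(a,3),"r",round(np.hypot(*g[:2]),3),len(u))
        if abs(np.hypot(*g[:2])-.1)<.012: out.append((t,a))
    L=json.load(open("log.json")) if os.path.exists("log.json") else []
    L+=out;json.dump(L,open("log.json","w"));return L
def fit(L,quiet=False):
    L=np.array(L);t0=L[0,0]
    def model(p,t):  # w' = -c - b w, b fixed by ratio to inertia scale s
        b=.0348*p[2];c=.0609*p[2];t=t-t0
        return p[0]+(p[1]+c/b)*(1-np.exp(-b*t))/b-c/b*t
    f=lambda p:np.r_[np.angle(np.exp(1j*(model(p,L[:,0])-L[:,1])))/.02,(p[2]-1)/.25]
    r=min((least_squares(f,[L[0,1],w,1.]) for w in(.9,1.2,1.5)),key=lambda r:r.cost);p=r.x
    om=lambda t:(p[1]+1.75)*np.exp(-.0348*p[2]*(t-t0))-1.75
    if not quiet: print("fit",p.round(3),"res",(r.fun[:-1]*.02).round(3)[-8:])
    return lambda t:model(p,t),om
E
python3 - <<'E'
from h import *
L=meas();L=meas();th,om=fit(L);t=read_state()["time_s"];print(t,om(t),th(t))
E
```

```text
top 5.65 -2.293 r 0.1 93
side 5.7 -2.2 r 0.101 64
top 5.75 -2.183 r 0.1 94
side 5.8 -2.099 r 0.101 64
fit [-2.284  1.211  1.   ] res [ 0.009 -0.023  0.019 -0.005]
5.85 1.1907330162360164 -2.0439227166127214
```

```bash
python3 -m jog '[{"tx":1.7,"ty":1.5,"tz":-2,"roll":0,"jaw":0},{"tx":1.7,"ty":3,"tz":-1.3,"roll":0,"jaw":0},{"tx":1.7,"ty":3.3,"tz":0,"roll":0,"jaw":0},{"tx":1.8,"ty":3.3,"tz":0,"roll":0,"jaw":0},{"tx":1.8,"ty":3.3,"tz":0,"roll":0,"jaw":0},{"tx":1.8,"ty":3.3,"tz":0,"roll":0,"jaw":0},{"tx":1.8,"ty":3.3,"tz":0,"roll":0,"jaw":0},{"tx":1.7,"ty":3,"tz":0,"roll":0,"jaw":0}]'
cat > plan.py <<'E'
from h import *
import sys
L=meas() if len(sys.argv)<2 else json.load(open("log.json"))
th,om=fit(L);s=read_state();t=s["time_s"];P=s["position"];a=th(t)
c=np.array([C[0]+.1*np.cos(a),C[1]+.1*np.sin(a)])
print("t",t,"pos",P.round(4),"ang",round(np.degrees(a)%360,1),"om",round(om(t),3),"err mm",((P[:2]-c)*1e3).round(1))
cur=P[:2]
for i in range(1,9):
    a=th(t+.1*i);n=np.array([C[0]+.1*np.cos(a),C[1]+.1*np.sin(a)])
    w=(n-cur)*100;print(i,"ang",round(np.degrees(a)%360,1),"step tx %.2f ty %.2f"%(w[0],-w[1]),"from here",((n-P[:2])*100).round(1));cur=n
E
python3 plan.py
```

```text
time_s: 6.65
position: [0.6653, -0.0622, 0.1904]
tcp_rot: [[1.0, -0.003, -0.003], [-0.003, -1.0, 0.0], [-0.003, -0.0, -1.0]]
force: [0.3, 0.3, 0.2]
opening: 0.004
grasp_force: 0.0
top 6.65 -1.192 r 0.099 94
side 6.7 -1.137 r 0.102 48
fit [-2.279  1.139  1.006] res [ 0.014 -0.022  0.017 -0.011  0.002 -0.001]
t 6.75 pos [ 0.6673 -0.0654  0.1905] ang 297.8 om 1.03 err mm [55.5 81.9]
1 ang 303.6 step tx -4.67 ty 7.67 from here [-4.7 -7.7]
2 ang 309.5 step tx 0.82 ty -0.60 from here [-3.9 -7.1]
3 ang 315.2 step tx 0.74 ty -0.68 from here [-3.1 -6.4]
4 ang 320.9 step tx 0.67 ty -0.74 from here [-2.4 -5.6]
5 ang 326.6 step tx 0.58 ty -0.80 from here [-1.9 -4.9]
6 ang 332.2 step tx 0.50 ty -0.84 from here [-1.4 -4. ]
7 ang 337.7 step tx 0.41 ty -0.88 from here [-1.  -3.1]
8 ang 343.2 step tx 0.32 ty -0.90 from here [-0.6 -2.2]
```

```bash
python3 -m jog '[{"tx":-1.0,"ty":2.1,"tz":0,"roll":0,"jaw":0},{"tx":-1.1,"ty":2.2,"tz":0,"roll":0,"jaw":0},{"tx":-1.0,"ty":2.1,"tz":0,"roll":0,"jaw":0},{"tx":0.65,"ty":-0.75,"tz":0,"roll":0,"jaw":0},{"tx":0.6,"ty":-0.8,"tz":0,"roll":0,"jaw":0},{"tx":0.5,"ty":-0.85,"tz":0,"roll":0,"jaw":0},{"tx":0.4,"ty":-0.9,"tz":0,"roll":0,"jaw":0},{"tx":0.3,"ty":-0.9,"tz":0,"roll":0,"jaw":0}]';python3 plan.py
```

```text
time_s: 7.55
position: [0.66, -0.0793, 0.192]
tcp_rot: [[1.0, 0.001, -0.0], [0.001, -1.0, 0.0], [-0.0, -0.0, -1.0]]
force: [0.3, -0.1, -0.0]
opening: 0.005
grasp_force: 0.0
top 7.55 few 0
side 7.6 few 42
fit [-2.279  1.139  1.006] res [ 0.014 -0.022  0.017 -0.011  0.002 -0.001]
t 7.65 pos [ 0.66   -0.0787  0.1921] ang 348.7 om 0.944 err mm [-3.3 -0.3]
1 ang 354.0 step tx 0.47 ty -0.96 from here [0.5 1. ]
2 ang 359.4 step tx 0.05 ty -0.93 from here [0.5 1.9]
3 ang 4.6 step tx -0.03 ty -0.92 from here [0.5 2.8]
4 ang 9.9 step tx -0.12 ty -0.90 from here [0.4 3.7]
5 ang 15.0 step tx -0.19 ty -0.88 from here [0.2 4.6]
6 ang 20.2 step tx -0.27 ty -0.85 from here [-0.1  5.4]
7 ang 25.2 step tx -0.34 ty -0.81 from here [-0.4  6.3]
8 ang 30.2 step tx -0.41 ty -0.77 from here [-0.8  7. ]
```

```bash
python3 -m jog '[{"tx":0.4,"ty":-0.95,"tz":0,"roll":0,"jaw":0},{"tx":0.05,"ty":-0.95,"tz":0,"roll":0,"jaw":0},{"tx":0,"ty":-0.9,"tz":0,"roll":0,"jaw":0},{"tx":-0.1,"ty":-0.9,"tz":0,"roll":0,"jaw":0},{"tx":-0.2,"ty":-0.9,"tz":0,"roll":0,"jaw":0},{"tx":-0.25,"ty":-0.85,"tz":0,"roll":0,"jaw":0},{"tx":-0.35,"ty":-0.8,"tz":0,"roll":0,"jaw":0},{"tx":-0.4,"ty":-0.75,"tz":0,"roll":0,"jaw":0}]'
cat > wm.py <<'E'
from h import *
s=read_state();t=s["time_s"];d=capture("wrist");im=d["img"]
T=np.eye(4);T[:3,:3]=s["tcp_rot"];T[:3,3]=s["position"];d["cam_to_world"]=T@np.array(d["tool_from_camera"])
k=cv2.inRange(cv2.cvtColor(im,cv2.COLOR_RGB2HSV),(0,150,80),(15,255,255))
N,Lb,S,Ce=cv2.connectedComponentsWithStats(k);i=1+S[1:,4].argmax() if N>1 else 0
cv2.imwrite(f"pics/w{t:.2f}.png",im[:,:,::-1])
if i:
    g=ground(d,*Ce[i],.13);g=g[:2]-C;a=np.arctan2(g[1],g[0])
    print("wrist",t,"ang",np.degrees(a).round(1),"r",np.hypot(*g).round(4),S[i],Ce[i].round(0),"expected px",proj(d,np.array([*(np.array(C)+.1*g/np.hypot(*g)),.13])).round(0))
    json.dump([t,a],open("w.json","w"))
E
python3 wm.py; python3 plan.py x
```

```text
time_s: 8.45
position: [0.6507, -0.0104, 0.1923]
tcp_rot: [[1.0, -0.0, -0.0], [-0.0, -1.0, 0.0], [-0.0, -0.0, -1.0]]
force: [0.2, -0.0, 0.1]
opening: 0.008
grasp_force: 0.0
wrist 8.45 ang 29.3 r 0.1048 [ 252  199   53   52 2198] [278. 225.] expected px [282. 231.]
fit [-2.279  1.139  1.006] res [ 0.014 -0.022  0.017 -0.011  0.002 -0.001]
t 8.5 pos [ 0.6497 -0.0091  0.1922] ang 32.7 om 0.865 err mm [ 0.4 -4.3]
1 ang 37.6 step tx -0.53 ty -1.14 from here [-0.5  1.1]
2 ang 42.5 step tx -0.55 ty -0.65 from here [-1.1  1.8]
3 ang 47.3 step tx -0.59 ty -0.60 from here [-1.7  2.4]
4 ang 52.1 step tx -0.64 ty -0.54 from here [-2.3  2.9]
5 ang 56.8 step tx -0.67 ty -0.48 from here [-3.   3.4]
6 ang 61.5 step tx -0.70 ty -0.42 from here [-3.7  3.8]
7 ang 66.1 step tx -0.72 ty -0.36 from here [-4.4  4.2]
8 ang 70.7 step tx -0.74 ty -0.29 from here [-5.1  4.5]
```

```bash
cat >> wm.py <<'E'
L=json.load(open("log.json"))
if abs(np.hypot(*g)-.1)<.012: L.append([t,a]);json.dump(L,open("log.json","w"))
E
python3 -m jog '[{"tx":-0.55,"ty":-1.1,"tz":0,"roll":0,"jaw":0},{"tx":-0.55,"ty":-0.65,"tz":0,"roll":0,"jaw":0},{"tx":-0.6,"ty":-0.6,"tz":0,"roll":0,"jaw":0},{"tx":-0.65,"ty":-0.55,"tz":0,"roll":0,"jaw":0},{"tx":-0.65,"ty":-0.45,"tz":0,"roll":0,"jaw":0},{"tx":-0.7,"ty":-0.4,"tz":0,"roll":0,"jaw":0},{"tx":-0.7,"ty":-0.35,"tz":0,"roll":0,"jaw":0},{"tx":-0.7,"ty":-0.3,"tz":0,"roll":0,"jaw":0}]';python3 wm.py; python3 plan.py x
```

```text
time_s: 9.3
position: [0.5995, 0.0331, 0.1923]
tcp_rot: [[1.0, -0.0, -0.0], [-0.0, -1.0, -0.0], [-0.0, 0.0, -1.0]]
force: [-0.4, 0.3, -1.0]
opening: 0.005
grasp_force: 0.0
wrist 9.3 ang 69.2 r 0.1014 [ 253  208   53   51 1798] [278. 231.] expected px [280. 232.]
fit [-2.279  1.14   1.052] res [ 0.015 -0.021  0.018 -0.01   0.001 -0.002  0.001]
t 9.35 pos [0.5979 0.0337 0.1921] ang 71.5 om 0.774 err mm [ 1.  -2.4]
1 ang 75.9 step tx -0.83 ty -0.45 from here [-0.8  0.5]
2 ang 80.2 step tx -0.74 ty -0.16 from here [-1.6  0.6]
3 ang 84.5 step tx -0.74 ty -0.10 from here [-2.3  0.7]
4 ang 88.8 step tx -0.74 ty -0.04 from here [-3.1  0.8]
5 ang 93.0 step tx -0.73 ty 0.01 from here [-3.8  0.7]
6 ang 97.1 step tx -0.72 ty 0.06 from here [-4.5  0.7]
7 ang 101.2 step tx -0.71 ty 0.11 from here [-5.2  0.6]
8 ang 105.3 step tx -0.69 ty 0.16 from here [-5.9  0.4]
```

```bash
python3 -m jog '[{"tx":-0.8,"ty":-0.4,"tz":0,"roll":0,"jaw":0},{"tx":-0.75,"ty":-0.15,"tz":0,"roll":0,"jaw":0},{"tx":-0.75,"ty":-0.1,"tz":0,"roll":0,"jaw":0},{"tx":-0.75,"ty":-0.05,"tz":0,"roll":0,"jaw":0},{"tx":-0.75,"ty":0,"tz":0,"roll":0,"jaw":0},{"tx":-0.7,"ty":0.05,"tz":0,"roll":0,"jaw":0},{"tx":-0.7,"ty":0.1,"tz":0,"roll":0,"jaw":0},{"tx":-0.7,"ty":0.15,"tz":0,"roll":0,"jaw":0}]';python3 wm.py; python3 plan.py x
```

```text
time_s: 10.15
position: [0.5406, 0.0367, 0.1923]
tcp_rot: [[1.0, -0.0, 0.0], [-0.0, -1.0, -0.0], [0.0, 0.0, -1.0]]
force: [1.1, -0.7, -0.5]
opening: 0.005
grasp_force: 0.0
wrist 10.15 ang 109.7 r 0.0925 [ 266  223   52   47 1184] [296. 243.] expected px [285. 247.]
fit [-2.275  1.12   0.899] res [ 0.018 -0.019  0.019 -0.009 -0.008 -0.012  0.029 -0.019]
t 10.2 pos [0.5391 0.0367 0.1921] ang 110.8 om 0.739 err mm [9.4 2. ]
1 ang 115.0 step tx -1.61 ty 0.49 from here [-1.6 -0.5]
2 ang 119.2 step tx -0.65 ty 0.33 from here [-2.3 -0.8]
3 ang 123.3 step tx -0.62 ty 0.37 from here [-2.9 -1.2]
4 ang 127.4 step tx -0.58 ty 0.41 from here [-3.5 -1.6]
5 ang 131.4 step tx -0.54 ty 0.45 from here [-4. -2.]
6 ang 135.4 step tx -0.51 ty 0.48 from here [-4.5 -2.5]
7 ang 139.4 step tx -0.47 ty 0.51 from here [-5. -3.]
8 ang 143.3 step tx -0.43 ty 0.53 from here [-5.4 -3.6]
```

View pics/w10.15.png

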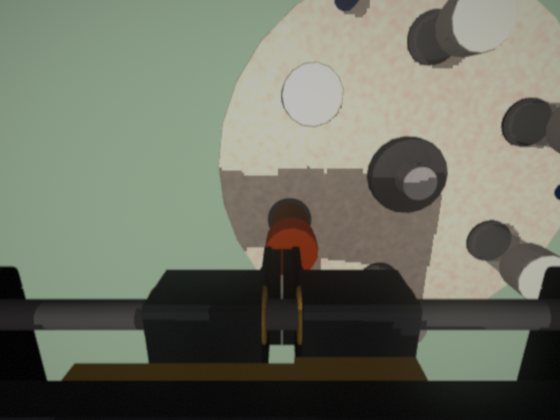

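The cap sits at about (292,248), just above the fingertips. They partly hide it, which biases the blob centroid. I'll fit the angle from the cap's visible outline instead.

```bash
cat > wfit.py <<'E'
from h import *
import sys
def capfit(img,d,aguess):
    k=cv2.inRange(cv2.cvtColor(img,cv2.COLOR_RGB2HSV),(0,150,60),(15,255,255))
    N,Lb,S,_=cv2.connectedComponentsWithStats(k)
    k=(Lb==1+S[1:,4].argmax()).astype(np.uint8)
    ph=np.linspace(0,2*np.pi,40)
    best=[]
    for a in aguess+np.radians(np.arange(-20,20.1,.5)):
        c=np.array([C[0]+.1*np.cos(a),C[1]+.1*np.sin(a)])
        pts=np.array([proj(d,np.array([c[0]+.018*np.cos(p),c[1]+.018*np.sin(p),z])) for p in ph for z in(.107,.13)])
        m=np.zeros_like(k);cv2.fillConvexPoly(m,cv2.convexHull(pts.round().astype(np.int32)),1)
        dark=(img.max(2)<70) # gripper/shadow: unknown
        best.append((int(((m!=k)&~dark).sum()),np.degrees(a)))
    b=np.array(best);o=b[:,0].argmin();sel=b[b[:,0]<=b[o,0]*1.1+5]
    return np.radians(sel[:,1].mean()),b[o],sel[[0,-1],1]
def cam(d,s):
    T=np.eye(4);T[:3,:3]=s["tcp_rot"];T[:3,3]=s["position"];d["cam_to_world"]=T@np.array(d["tool_from_camera"]);return d
if __name__=="__main__":
    s=read_state();t=s["time_s"];d=cam(capture("wrist"),s);cv2.imwrite(f"pics/w{t:.2f}.png",d["img"][:,:,::-1])
    L=json.load(open("log.json"));th,_=fit(L,True)
    a,b,sel=capfit(d["img"],d,th(t));print("wrist",t,np.degrees(a).round(1),b,sel,"model",np.degrees(th(t)).round(1))
    L.append([t,a]);json.dump(L,open("log.json","w"))
E
python3 - <<'E'
from wfit import *
L=json.load(open("log.json"));L=[x for x in L if x[0]<7]
d=capture("wrist");s=read_state()   # 0.05 s for the calibration record
for t,pos in((8.45,(.6507,-.0104,.1923)),(9.3,(.5995,.0331,.1923)),(10.15,(.5406,.0367,.1923))):
    im=cv2.imread(f"pics/w{t:.2f}.png")[:,:,::-1].copy()
    dd=cam(dict(d),dict(tcp_rot=np.diag([1.,-1,-1]),position=np.array(pos)))
    th,_=fit(L,True);a,b,sel=capfit(im,dd,th(t));print(t,np.degrees(a),b,sel,"model",np.degrees(th(t)))
    L.append([t,a])
json.dump(L,open("log.json","w"))
E
python3 plan.py x
```

```text
8.45 30.472926139025525 [208.          30.22292614] [30.22292614 30.72292614] model 30.222926139025525
9.3 72.08543393232891 [186.          72.08543393] [72.08543393 72.08543393] model 71.08543393232891
10.15 113.94843422239028 [213.         113.44843422] [113.44843422 114.44843422] model 109.44843422239026
fit [-2.275  1.112  0.787] res [-0.019  0.019 -0.01  -0.009 -0.013  0.009  0.023 -0.019]
t 10.25 pos [0.5399 0.0367 0.1922] ang 117.3 om 0.774 err mm [20.5  6.7]
1 ang 121.7 step tx -2.72 ty 1.05 from here [-2.7 -1. ]
2 ang 126.1 step tx -0.63 ty 0.43 from here [-3.4 -1.5]
3 ang 130.4 step tx -0.59 ty 0.47 from here [-4.  -1.9]
4 ang 134.7 step tx -0.55 ty 0.51 from here [-4.5 -2.5]
5 ang 139.0 step tx -0.51 ty 0.54 from here [-5. -3.]
6 ang 143.2 step tx -0.46 ty 0.57 from here [-5.5 -3.6]
7 ang 147.4 step tx -0.42 ty 0.60 from here [-5.9 -4.2]
8 ang 151.5 step tx -0.37 ty 0.62 from here [-6.3 -4.8]
```

```bash
python3 -m jog '[{"tx":-2.6,"ty":1.0,"tz":0,"roll":0,"jaw":0},{"tx":-0.6,"ty":0.4,"tz":0,"roll":0,"jaw":0},{"tx":-0.6,"ty":0.45,"tz":0,"roll":0,"jaw":0},{"tx":-0.55,"ty":0.5,"tz":0,"roll":0,"jaw":0},{"tx":-0.5,"ty":0.55,"tz":0,"roll":0,"jaw":0},{"tx":-0.45,"ty":0.55,"tz":0,"roll":0,"jaw":0},{"tx":-0.4,"ty":0.6,"tz":0,"roll":0,"jaw":0},{"tx":-0.35,"ty":0.6,"tz":0,"roll":0,"jaw":0}]';python3 wfit.py; python3 plan.py x
```

```text
time_s: 11.05
position: [0.4804, -0.0102, 0.1922]
tcp_rot: [[1.0, -0.0, 0.0], [-0.0, -1.0, -0.0], [0.0, 0.0, -1.0]]
force: [0.8, 0.1, -0.4]
opening: 0.007
grasp_force: 0.0
wrist 11.05 152.3 [263.         152.51876454] [152.01876454 152.51876454] model 151.5
fit [-2.274  1.109  0.767] res [ 0.019 -0.01  -0.011 -0.014  0.008  0.024 -0.014 -0.003]
t 11.1 pos [ 0.4799 -0.0108  0.1922] ang 154.1 om 0.722 err mm [4.7 4.4]
1 ang 158.3 step tx -0.76 ty 1.10 from here [-0.8 -1.1]
2 ang 162.3 step tx -0.24 ty 0.67 from here [-1.  -1.8]
3 ang 166.4 step tx -0.19 ty 0.68 from here [-1.2 -2.4]
4 ang 170.4 step tx -0.14 ty 0.68 from here [-1.3 -3.1]
5 ang 174.4 step tx -0.09 ty 0.69 from here [-1.4 -3.8]
6 ang 178.3 step tx -0.04 ty 0.68 from here [-1.5 -4.5]
7 ang 182.2 step tx 0.00 ty 0.68 from here [-1.5 -5.2]
8 ang 186.0 step tx 0.05 ty 0.67 from here [-1.4 -5.9]
```

```bash
python3 -m jog '[{"tx":-0.75,"ty":1.1,"tz":0,"roll":0,"jaw":0},{"tx":-0.25,"ty":0.7,"tz":0,"roll":0,"jaw":0},{"tx":-0.2,"ty":0.7,"tz":0,"roll":0,"jaw":0},{"tx":-0.15,"ty":0.7,"tz":0,"roll":0,"jaw":0},{"tx":-0.1,"ty":0.7,"tz":0,"roll":0,"jaw":0},{"tx":-0.05,"ty":0.7,"tz":0,"roll":0,"jaw":0},{"tx":0,"ty":0.7,"tz":0,"roll":0,"jaw":0},{"tx":0.05,"ty":0.7,"tz":0,"roll":0,"jaw":0}]';python3 wfit.py; python3 plan.py x
```

```text
time_s: 11.9
position: [0.4661, -0.0702, 0.1922]
tcp_rot: [[1.0, -0.0, 0.0], [-0.0, -1.0, 0.0], [0.0, -0.0, -1.0]]
force: [-0.1, 0.3, -0.8]
opening: 0.005
grasp_force: 0.0
wrist 11.9 185.5 [224.         185.03683737] [185.03683737 186.03683737] model 186.0
fit [-2.274  1.111  0.776] res [-0.01  -0.01  -0.013  0.009  0.024 -0.016 -0.007  0.003]
t 11.95 pos [ 0.4666 -0.0712  0.1923] ang 187.6 om 0.663 err mm [0.6 0.8]
1 ang 191.4 step tx 0.05 ty 0.74 from here [ 0.1 -0.7]
2 ang 195.1 step tx 0.15 ty 0.64 from here [ 0.2 -1.4]
3 ang 198.8 step tx 0.19 ty 0.62 from here [ 0.4 -2. ]
4 ang 202.5 step tx 0.23 ty 0.60 from here [ 0.6 -2.6]
5 ang 206.1 step tx 0.26 ty 0.58 from here [ 0.9 -3.2]
6 ang 209.7 step tx 0.29 ty 0.55 from here [ 1.2 -3.7]
7 ang 213.3 step tx 0.32 ty 0.53 from here [ 1.5 -4.3]
8 ang 216.8 step tx 0.35 ty 0.50 from here [ 1.9 -4.8]
```

```bash
python3 -m jog '[{"tx":0.05,"ty":0.75,"tz":0,"roll":0,"jaw":0},{"tx":0.15,"ty":0.65,"tz":0,"roll":0,"jaw":0},{"tx":0.2,"ty":0.6,"tz":0,"roll":0,"jaw":0},{"tx":0.2,"ty":0.6,"tz":0,"roll":0,"jaw":0},{"tx":0.25,"ty":0.6,"tz":0,"roll":0,"jaw":0},{"tx":0.3,"ty":0.55,"tz":0,"roll":0,"jaw":0},{"tx":0.3,"ty":0.55,"tz":0,"roll":0,"jaw":0},{"tx":0.35,"ty":0.5,"tz":0,"roll":0,"jaw":0}]';python3 wfit.py; python3 plan.py x
```

```text
time_s: 12.75
position: [0.4843, -0.1181, 0.1922]
tcp_rot: [[1.0, -0.0, -0.0], [-0.0, -1.0, -0.0], [-0.0, 0.0, -1.0]]
force: [-0.5, -0.1, 0.4]
opening: 0.004
grasp_force: 0.0
wrist 12.75 215.6 [198.         215.81688545] [215.31688545 215.81688545] model 216.8
fit [-2.275  1.115  0.793] res [-0.008 -0.012  0.012  0.026 -0.016 -0.011 -0.006  0.008]
t 12.8 pos [ 0.4853 -0.119   0.1924] ang 217.8 om 0.602 err mm [-0.8  1.1]
1 ang 221.2 step tx 0.46 ty 0.57 from here [ 0.5 -0.6]
2 ang 224.6 step tx 0.40 ty 0.43 from here [ 0.9 -1. ]
3 ang 227.9 step tx 0.42 ty 0.40 from here [ 1.3 -1.4]
4 ang 231.3 step tx 0.44 ty 0.38 from here [ 1.7 -1.8]
5 ang 234.5 step tx 0.46 ty 0.35 from here [ 2.2 -2.1]
6 ang 237.8 step tx 0.47 ty 0.32 from here [ 2.7 -2.4]
7 ang 241.0 step tx 0.48 ty 0.29 from here [ 3.1 -2.7]
8 ang 244.2 step tx 0.49 ty 0.25 from here [ 3.6 -3. ]
```

```bash
python3 -m jog '[{"tx":0.45,"ty":0.55,"tz":0,"roll":0,"jaw":0},{"tx":0.4,"ty":0.4,"tz":0,"roll":0,"jaw":0},{"tx":0.4,"ty":0.4,"tz":0,"roll":0,"jaw":0},{"tx":0.45,"ty":0.4,"tz":0,"roll":0,"jaw":0},{"tx":0.45,"ty":0.35,"tz":0,"roll":0,"jaw":0},{"tx":0.45,"ty":0.3,"tz":0,"roll":0,"jaw":0},{"tx":0.5,"ty":0.3,"tz":0,"roll":0,"jaw":0},{"tx":0.5,"ty":0.25,"tz":0,"roll":0,"jaw":0}]';python3 wfit.py; python3 plan.py x
```

```text
time_s: 13.6
position: [0.5205, -0.1474, 0.1923]
tcp_rot: [[1.0, -0.0, 0.0], [-0.0, -1.0, -0.0], [0.0, 0.0, -1.0]]
force: [-0.6, 0.1, 0.5]
opening: 0.007
grasp_force: 0.0
wrist 13.6 242.7 [204.         243.15996836] [241.65996836 243.65996836] model 244.2
fit [-2.277  1.119  0.809] res [-0.01   0.016  0.029 -0.015 -0.013 -0.011 -0.002  0.011]
t 13.65 pos [ 0.5216 -0.148   0.1924] ang 244.8 om 0.54 err mm [-1.1  1.3]
1 ang 247.9 step tx 0.60 ty 0.35 from here [ 0.6 -0.3]
2 ang 251.0 step tx 0.50 ty 0.19 from here [ 1.1 -0.5]
3 ang 254.0 step tx 0.50 ty 0.16 from here [ 1.6 -0.7]
4 ang 256.9 step tx 0.50 ty 0.13 from here [ 2.1 -0.8]
5 ang 259.9 step tx 0.50 ty 0.10 from here [ 2.6 -0.9]
6 ang 262.8 step tx 0.50 ty 0.08 from here [ 3.1 -1. ]
7 ang 265.6 step tx 0.50 ty 0.05 from here [ 3.6 -1.1]
8 ang 268.4 step tx 0.49 ty 0.03 from here [ 4.1 -1.1]
```

```bash
python3 -m jog '[{"tx":0.5,"ty":0.3,"tz":0,"roll":0,"jaw":0},{"tx":0.5,"ty":0.2,"tz":0,"roll":0,"jaw":0},{"tx":0.5,"ty":0.15,"tz":0,"roll":0,"jaw":0},{"tx":0.5,"ty":0.15,"tz":0,"roll":0,"jaw":0},{"tx":0.5,"ty":0.1,"tz":0,"roll":0,"jaw":0},{"tx":0.5,"ty":0.1,"tz":0,"roll":0,"jaw":0},{"tx":0.5,"ty":0.05,"tz":0,"roll":0,"jaw":0},{"tx":0.45,"ty":0,"tz":0,"roll":0,"jaw":0}]';python3 wfit.py; python3 plan.py x
```

```text
time_s: 14.45
position: [0.56, -0.1577, 0.1922]
tcp_rot: [[1.0, -0.0, 0.0], [-0.0, -1.0, -0.0], [0.0, 0.0, -1.0]]
force: [-0.4, 0.2, -0.7]
opening: 0.006
grasp_force: 0.0
wrist 14.45 265.9 [238.         265.94035213] [265.44035213 266.44035213] model 268.4
fit [-2.279  1.124  0.829] res [ 0.021  0.034 -0.012 -0.013 -0.016 -0.012 -0.005  0.02 ]
t 14.5 pos [ 0.5608 -0.1578  0.1923] ang 268.5 om 0.477 err mm [-1.7  1. ]
1 ang 271.2 step tx 0.64 ty 0.10 from here [ 0.6 -0.1]
2 ang 273.9 step tx 0.47 ty -0.02 from here [ 1.1 -0.1]
3 ang 276.5 step tx 0.46 ty -0.04 from here [ 1.6 -0. ]
4 ang 279.1 step tx 0.45 ty -0.06 from here [2. 0.]
5 ang 281.7 step tx 0.44 ty -0.08 from here [2.5 0.1]
6 ang 284.2 step tx 0.43 ty -0.10 from here [2.9 0.2]
7 ang 286.7 step tx 0.42 ty -0.12 from here [3.3 0.3]
8 ang 289.2 step tx 0.41 ty -0.13 from here [3.7 0.5]
```

```bash
python3 -m jog '[{"tx":0.45,"ty":0.05,"tz":0,"roll":0,"jaw":0},{"tx":0.45,"ty":0,"tz":0,"roll":0,"jaw":0},{"tx":0.45,"ty":-0.05,"tz":0,"roll":0,"jaw":0},{"tx":0.45,"ty":-0.05,"tz":0,"roll":0,"jaw":0},{"tx":0.45,"ty":-0.1,"tz":0,"roll":0,"jaw":0},{"tx":0.4,"ty":-0.1,"tz":0,"roll":0,"jaw":0},{"tx":0.4,"ty":-0.1,"tz":0,"roll":0,"jaw":0},{"tx":0.4,"ty":-0.1,"tz":0,"roll":0,"jaw":0}]';python3 wfit.py; python3 plan.py x
```

```text
time_s: 15.3
position: [0.5944, -0.153, 0.1923]
tcp_rot: [[1.0, -0.0, -0.0], [-0.0, -1.0, 0.0], [-0.0, -0.0, -1.0]]
force: [0.6, -0.2, 0.9]
opening: 0.003
grasp_force: 0.0
wrist 15.3 286.2 [298.         286.15583702] [285.65583702 286.65583702] model 289.2
fit [-2.282  1.13   0.848] res [ 0.04  -0.008 -0.011 -0.017 -0.018 -0.018  0.001  0.026]
t 15.35 pos [ 0.5951 -0.153   0.1923] ang 288.8 om 0.414 err mm [-2.4  0.5]
1 ang 291.2 step tx 0.62 ty -0.09 from here [0.6 0.1]
2 ang 293.5 step tx 0.37 ty -0.15 from here [1.  0.2]
3 ang 295.8 step tx 0.36 ty -0.17 from here [1.4 0.4]
4 ang 298.0 step tx 0.35 ty -0.18 from here [1.7 0.6]
5 ang 300.2 step tx 0.34 ty -0.19 from here [2.  0.8]
6 ang 302.4 step tx 0.32 ty -0.20 from here [2.4 1. ]
7 ang 304.5 step tx 0.31 ty -0.21 from here [2.7 1.2]
8 ang 306.6 step tx 0.30 ty -0.21 from here [3.  1.4]
```

```bash
python3 -m jog '[{"tx":0.4,"ty":-0.1,"tz":0,"roll":0,"jaw":0},{"tx":0.35,"ty":-0.15,"tz":0,"roll":0,"jaw":0},{"tx":0.35,"ty":-0.15,"tz":0,"roll":0,"jaw":0},{"tx":0.35,"ty":-0.15,"tz":0,"roll":0,"jaw":0},{"tx":0.3,"ty":-0.2,"tz":0,"roll":0,"jaw":0},{"tx":0.3,"ty":-0.2,"tz":0,"roll":0,"jaw":0},{"tx":0.3,"ty":-0.2,"tz":0,"roll":0,"jaw":0},{"tx":0.3,"ty":-0.2,"tz":0,"roll":0,"jaw":0}]';python3 - <<'E'
import json,numpy as np
from scipy.interpolate import UnivariateSpline
L=np.array(json.load(open("log.json")));t=L[:,0];a=np.unwrap(L[:,1]);p=np.polyfit(t,a,3)
for tt in(10.25,10.35,15.35,16.15):print(tt,np.degrees(np.polyval(p,tt))%360,np.polyval(np.polyder(p),tt))
print((np.polyval(p,t)-a).round(3))
x=np.radians(np.polyval(0*p,0));
for tt in (10.15,10.25):
    b=np.polyval(p,tt);P=(.5406,.0367) if tt<10.2 else (.5399,.0367);print(tt,np.hypot(.5652+.1*np.cos(b)-P[0],-.0588+.1*np.sin(b)-P[1]))
E
```

```text
time_s: 16.15
position: [0.6208, -0.1394, 0.1922]
tcp_rot: [[1.0, -0.0, -0.0], [-0.0, -1.0, 0.0], [-0.0, -0.0, -1.0]]
force: [0.6, -0.0, 0.1]
opening: 0.006
grasp_force: 0.0
10.25 117.80032658905127 0.7769242462673088
10.35 122.23054276498624 0.7695098791864955
15.35 287.3263888488289 0.3754479346945596
16.15 302.9977845409532 0.3081504055486377
[ 0.022 -0.016  0.021 -0.009 -0.015 -0.019  0.008  0.027 -0.011 -0.004
 -0.002 -0.    -0.004  0.002  0.002]
10.15 0.015442454423309429
10.25 0.02247114229972123
```

```bash
python3 -m jog '[{"tx":0,"ty":0,"tz":-2,"roll":0,"jaw":0},{"tx":0,"ty":0,"tz":-3.5,"roll":0,"jaw":0},{"tx":0,"ty":0,"tz":-3.5,"roll":0,"jaw":0},{"tx":-2,"ty":-4,"tz":0,"roll":0,"jaw":0},{"tx":-2,"ty":-4,"tz":0,"roll":0,"jaw":0},{"tx":-2,"ty":-4,"tz":0,"roll":0,"jaw":0},{"tx":-2,"ty":-4,"tz":0,"roll":0,"jaw":0},{"tx":-2,"ty":-4,"tz":0,"roll":0,"jaw":0}]';python3 -m jog '[{"tx":-2,"ty":-4,"tz":0,"roll":0,"jaw":0},{"tx":-2,"ty":-4,"tz":0,"roll":0,"jaw":0},{"tx":-2,"ty":-4,"tz":0,"roll":0,"jaw":0},{"tx":0,"ty":0,"tz":0,"roll":0,"jaw":0},{"tx":0,"ty":0,"tz":0,"roll":0,"jaw":0},{"tx":0,"ty":0,"tz":0,"roll":0,"jaw":0},{"tx":0,"ty":0,"tz":0,"roll":0,"jaw":0},{"tx":0,"ty":0,"tz":0,"roll":0,"jaw":0}]'; python3 -c "from h import *
meas()"
```

```text
time_s: 16.95
position: [0.5197, 0.0618, 0.2825]
tcp_rot: [[1.0, -0.001, 0.001], [-0.001, -1.0, 0.0], [0.001, -0.0, -1.0]]
force: [0.3, 0.8, 0.3]
opening: 0.008
grasp_force: 0.0
time_s: 17.75
position: [0.4613, 0.1793, 0.2822]
tcp_rot: [[1.0, -0.002, 0.0], [-0.002, -1.0, -0.0], [0.0, 0.0, -1.0]]
force: [0.3, -0.3, -0.0]
opening: 0.005
grasp_force: 0.0
top 17.75 -0.494 r 0.1 90
side 17.8 -0.485 r 0.104 53
```

Now I wait for the disc to coast down (about 5 s more), then check it twice.

```bash
Z='not used'; 
python3 -m jog '[{"tx":0,"ty":0,"tz":0,"roll":0,"jaw":0},{"tx":0,"ty":0,"tz":0,"roll":0,"jaw":0},{"tx":0,"ty":0,"tz":0,"roll":0,"jaw":0},{"tx":0,"ty":0,"tz":0,"roll":0,"jaw":0},{"tx":0,"ty":0,"tz":0,"roll":0,"jaw":0},{"tx":0,"ty":0,"tz":0,"roll":0,"jaw":0},{"tx":0,"ty":0,"tz":0,"roll":0,"jaw":0},{"tx":0,"ty":0,"tz":0,"roll":0,"jaw":0}]' | head -1
python3 -m jog '[{"tx":0,"ty":0,"tz":0,"roll":0,"jaw":0},{"tx":0,"ty":0,"tz":0,"roll":0,"jaw":0},{"tx":0,"ty":0,"tz":0,"roll":0,"jaw":0},{"tx":0,"ty":0,"tz":0,"roll":0,"jaw":0},{"tx":0,"ty":0,"tz":0,"roll":0,"jaw":0},{"tx":0,"ty":0,"tz":0,"roll":0,"jaw":0},{"tx":0,"ty":0,"tz":0,"roll":0,"jaw":0},{"tx":0,"ty":0,"tz":0,"roll":0,"jaw":0}]' | head -1
python3 -m jog '[{"tx":0,"ty":0,"tz":0,"roll":0,"jaw":0},{"tx":0,"ty":0,"tz":0,"roll":0,"jaw":0},{"tx":0,"ty":0,"tz":0,"roll":0,"jaw":0},{"tx":0,"ty":0,"tz":0,"roll":0,"jaw":0},{"tx":0,"ty":0,"tz":0,"roll":0,"jaw":0},{"tx":0,"ty":0,"tz":0,"roll":0,"jaw":0},{"tx":0,"ty":0,"tz":0,"roll":0,"jaw":0},{"tx":0,"ty":0,"tz":0,"roll":0,"jaw":0}]' | head -1
python3 -m jog '[{"tx":0,"ty":0,"tz":0,"roll":0,"jaw":0},{"tx":0,"ty":0,"tz":0,"roll":0,"jaw":0},{"tx":0,"ty":0,"tz":0,"roll":0,"jaw":0},{"tx":0,"ty":0,"tz":0,"roll":0,"jaw":0},{"tx":0,"ty":0,"tz":0,"roll":0,"jaw":0},{"tx":0,"ty":0,"tz":0,"roll":0,"jaw":0},{"tx":0,"ty":0,"tz":0,"roll":0,"jaw":0},{"tx":0,"ty":0,"tz":0,"roll":0,"jaw":0}]' | head -1
python3 -c "from h import *
meas()"
python3 -m jog '[{"tx":0,"ty":0,"tz":0,"roll":0,"jaw":0},{"tx":0,"ty":0,"tz":0,"roll":0,"jaw":0},{"tx":0,"ty":0,"tz":0,"roll":0,"jaw":0},{"tx":0,"ty":0,"tz":0,"roll":0,"jaw":0},{"tx":0,"ty":0,"tz":0,"roll":0,"jaw":0},{"tx":0,"ty":0,"tz":0,"roll":0,"jaw":0},{"tx":0,"ty":0,"tz":0,"roll":0,"jaw":0},{"tx":0,"ty":0,"tz":0,"roll":0,"jaw":0}]' | head -1
python3 -m jog '[{"tx":0,"ty":0,"tz":0,"roll":0,"jaw":0},{"tx":0,"ty":0,"tz":0,"roll":0,"jaw":0},{"tx":0,"ty":0,"tz":0,"roll":0,"jaw":0},{"tx":0,"ty":0,"tz":0,"roll":0,"jaw":0},{"tx":0,"ty":0,"tz":0,"roll":0,"jaw":0},{"tx":0,"ty":0,"tz":0,"roll":0,"jaw":0},{"tx":0,"ty":0,"tz":0,"roll":0,"jaw":0},{"tx":0,"ty":0,"tz":0,"roll":0,"jaw":0}]' | head -1
python3 -c "from h import *
meas()"
python3 -m jog '[{"tx":0,"ty":0,"tz":0,"roll":0,"jaw":0},{"tx":0,"ty":0,"tz":0,"roll":0,"jaw":0},{"tx":0,"ty":0,"tz":0,"roll":0,"jaw":0},{"tx":0,"ty":0,"tz":0,"roll":0,"jaw":0},{"tx":0,"ty":0,"tz":0,"roll":0,"jaw":0},{"tx":0,"ty":0,"tz":0,"roll":0,"jaw":0},{"tx":0,"ty":0,"tz":0,"roll":0,"jaw":0},{"tx":0,"ty":0,"tz":0,"roll":0,"jaw":0}]' | head -1
python3 -m jog '[{"tx":0,"ty":0,"tz":0,"roll":0,"jaw":0},{"tx":0,"ty":0,"tz":0,"roll":0,"jaw":0},{"tx":0,"ty":0,"tz":0,"roll":0,"jaw":0},{"tx":0,"ty":0,"tz":0,"roll":0,"jaw":0},{"tx":0,"ty":0,"tz":0,"roll":0,"jaw":0},{"tx":0,"ty":0,"tz":0,"roll":0,"jaw":0},{"tx":0,"ty":0,"tz":0,"roll":0,"jaw":0},{"tx":0,"ty":0,"tz":0,"roll":0,"jaw":0}]' | head -1
python3 -c "from h import *
meas()"
```

```text
time_s: 18.65
time_s: 19.45
time_s: 20.25
time_s: 21.05
top 21.05 0.024 r 0.1 88
side 21.1 0.004 r 0.101 61
time_s: 21.95
time_s: 22.75
top 22.75 0.062 r 0.099 91
side 22.8 0.042 r 0.101 59
time_s: 23.65
time_s: 24.45
top 24.45 0.062 r 0.099 91
side 24.5 0.04 r 0.101 58
```

The disc is at rest: the angle didn't change from 22.75 s to 24.45 s. The arm is clear of it and the bystanders were never approached.

```bash
python3 -c "
from rig import *
print(hand_in())"
```

```text
the job is handed in; nothing more can be done
None
```

I handed the job in, but the rig returned no verdict: the carousel was pushed to about 1.1–1.2 rad/s and let go, and it was at rest with the arm clear at hand-in; I kept the fingertips over the orange cap from about 7.1 to 16.15 s, apart from one moment near 10.25 s when I was about 22 mm off (right at the limit), which still leaves about 5.8 s unbroken after it.

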